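Slide a clay tile out over the edge of the ware board

ROBOT

A 7-joint arm with a two-finger parallel gripper is mounted at the origin on the work surface. World frame = base frame: x ahead of the robot, y to its left, z up, the work surface at z = 0. Lengths are in m, angles in degrees, forces in N, time in s.
With the tool pointing down it reaches from about 0.35 to 0.9 m from the base axis. Payload 8.1 kg.
Tool frame: the origin (TCP) lies midway between the tips of the shut fingers; the grasp point (between the pads) lies 19 mm behind it; y points along the fingers, x is the direction in which the jaws open and shut, and the axes are right-handed (so a half turn about y gives the same grasp; the last joint's range is limited). The gripper opens to 85 mm and grips with 20 to 120 N. Pads are 22 mm wide; open, the fingers measure 114 mm over their backs; the gripper's body (76 mm by 85 mm) begins 54 mm behind the grasp point. The pads swing forward as they close: fully open they stand 13 mm farther back than shut.
Start: joints at [-79.962, 24.895, 1.432, 90.138, -0.665, 64.973, -4.303], TCP at [0.171, 0.601, 0.231] pointing down, gripper open.
Joint ranges: [-149.89, 149.89], [-25.12, 119.58], [-72.63, 75.52], [4.76, 147.25], [-75.54, 255.54], [6.69, 114.76], [-157.13, 157.13]. Speed limits (degrees/s): [127.2, 127.2, 172.46, 172.46, 180, 180, 180].

INTERFACE

Orientations are given as [roll, pitch, yaw] about the fixed x, y, z axes, in that order (R = Rz(yaw) Ry(pitch) Rx(roll)).
In Python, from workcell import * gives the robot as it stands.
- The arm moves only by the shell command python3 -m jog 'ROWS' [OPENING] [FORCE]. ROWS is JSON, a list of rows, each an object with "delta_pos": the shift along the world's x, y, z in cm, a list of three; "roll": the turn about the world's z in degrees. In form: [{"delta_pos": [x, y, z], "roll": roll}, ...]. A call has 1 to 20 rows; each row shifts and turns the pose as measured when the row begins; what a row does not reach is not made up. A row lasts 1/10 s, in which the tool goes at most 50 mm and 8.59 degrees, less where a joint would pass 70% of its speed; a pose out of reach is approached as far as the arm can. A call with a gripper value outside its range is refused whole. OPENING is the finger opening in cm, from 0 to 8.54, set as the call begins (- or left out, the last holds). The fingers move at their own pace and stop on an object; FORCE is the grip in N (left out, the last holds). Time passes only in rows, so rows that do not move let the fingers close. It gives the time, the measured TCP pose, the force and the opening at its end, in the units of the state.
- get_obs(): the state, without advancing time (a new reading comes with each control period).
- snapshot(name): name is "scene" or "top" or "wrist"; returns a dict with "color" (420x560x3 uint8, red, green, blue), "K" (3x3 intrinsics, pixels), "world_to_cam" (4x4, takes a point from world to camera coordinates); the wrist camera has in their place "hand_eye" (4x4, takes a point from camera to tool coordinates, whose origin is the TCP and whose axes are the tool frame's). Camera axes: x right, y down, z forward; pixel columns grow to the right and rows downward; lengths in m; the calibration is good to about 2 mm. The wrist camera is an equidistant fisheye: a pixel r from the principal point sees the ray r / f radians off the axis. A picture is of the moment at which its call begins: read the wrist's pose just before it. There is no depth.
- hand_in(): hands the job in, once; it reports no verdict.
Trained networks look in the newest picture that a camera, given by its name, has taken for a name from the list of things; names that differ only in an ending like _2 or _b are one class to them, and where a whole thing is asked for, a point or a joint stands for the part that bears it (a point fixed in the world has none). Each returns a list of dicts, best first, with "confidence" (0 to 1); they miss things now and then, are a little off and sometimes report something else, mostly with a low value. They report only what shows in the picture. A call takes as long as a camera call. They do not tell look-alikes from the thing itself.
- regions_of(camera, query): "pixels" (420x560 bool, what is visible of it) and "position" ([column, row] in pixels, amid what is visible of it).
The state is a dict: "time": time; "joint_pos": joint angles; "qd": joint speeds; "joint_efforts": joint torques, N m; "position": TCP position; "orientation": TCP orientation; "force": force on the tool from outside, world axes, zero at the start; "moment": the same for the moment, N m; "width": finger opening in m.
Only numpy, scipy, OpenCV 4.12 (cv2) and the standard library are available. Lean on these libraries where they do the work, as an engineer would, in place of code of your own. Each camera call takes 0.05 s, during which the arm holds its last target. There are 200 camera calls.

TASK

Push the flat rectangular clay tile along the wooden ware board with your fingertips until one third of its length (40 mm) sticks out past the board's far long edge, the one away from the robot, so that a potter can later take it by its overhanging end. The tile should end lying flat with its short end parallel to that edge, and it must stay down on the board all the while: do not pick it up. Leave the round coaster and everything else where it is.

Things in the scene. Friction and masses are not known exactly. Their poses are not given: they have to be found in the camera images.
- ware_board: fixed raised plywood board, 300 mm (its x) by 500 mm (its y), top face 45 mm above its origin, which lies on the table under the board's centre. Its x axis points away from the robot (turned up to about 9 degrees); the far long edge is at x = +150 mm in its frame. Nothing stands beyond that edge for 60 mm
- tile: loose flat rectangular off-white fired-clay tile, 120 mm (its x) by 90 mm (its y), 12 mm thick, about 250 g, lying on the left or right half of the board, turned up to 20 degrees to the board, its x axis pointing roughly as the board's x. Origin: centre of its underside. It slides with ordinary friction and stops when no longer pushed
- coaster: loose round off-white clay coaster, 92 mm across and 10 mm thick, lying on the other half of the board; bystander. Origin: centre of its underside
- glaze_jar: small lidded glaze jar, 42 mm across, 55 mm high, standing on the board between the two halves, on the robot's side; bystander. Origin: centre of its underside
- kiln_post: terracotta kiln post, a spool 34 mm across, 45 mm high, standing on the board between the two halves, on the far side; bystander. Origin: centre of its underside
- beaker: white plastic cup, 68 mm across, 75 mm high, on the table left of the board; bystander. Origin: centre of its underside
- brush: flat brush, 200 mm long, lying on the table right of the board along x; bystander. Origin: under its middle
- big_jar: glass jar, 84 mm across, 120 mm high, on the table right of the board, past the brush; bystander. Origin: centre of its underside
Not all that is in view belongs to the job. Leave any pink or turquoise look-alike of the tile alone.

How it is judged (in metres and radians):
At the end, for the whole second after the job is handed in: The tile lies flat and still on the board, 32 to 48 mm of its length past the far edge, its length square to that edge within 8 degrees and its whole width on the board; every bystander is within 20 mm of where it began (x of tile in the frame of ware_board between 0.122 and 0.138 m and y of tile in the frame of ware_board between -0.205 and 0.205 m and z of tile in the frame of ware_board between 0.042 and 0.049 m and angle between the x axis of tile and the x axis of ware_board, either way round below 0.14 rad and angle between tile's own z axis and vertical below 0.05 rad and linear speed of tile below 0.01 m/s and distance of each of coaster, glaze_jar, kiln_post, beaker, brush, big_jar from where it was at the start of the episode below 0.02 m); the robot touches nothing.
It fails at once if the tile is lifted off the board, tipped or dropped (z of tile in the frame of ware_board above 0.053 m or z of tile in the frame of ware_board below 0.035 m or angle between tile's own z axis and vertical above 0.12 rad).
It fails at once if a bystander is pushed more than 20 mm or lifted (distance of any of coaster, glaze_jar, kiln_post, beaker, brush, big_jar from where it was at the start of the episode above 0.02 m).
It also fails if it takes over 35 s, if anything falls off the work surface, if the arm or the gripper's body presses on something with over 40 N, if the wrist force passes 120 N, or if a joint passes its speed limit or range.

## Working session

There is one attempt and no reset: what is moved stays moved. The work goes in short steps, Python scripts to look and compute and a shell command to move; the robot and the scene stay as the last step left them, time stands still between calls to the robot, and variables do not carry over. Pictures are saved under pics/ and viewed, about 8 in all and at most 12, crops included, and the job is handed in when it is done.

```bash
mkdir -p pics
cat > h.py <<'E'
from workcell import *
import numpy as np, cv2
def plane(s,px,z):
    px=np.atleast_2d(np.float64(px)); K=s["K"];T=np.array(s["world_to_cam"]);R=T[:3,:3];t=T[:3,3]
    d=np.c_[px,np.ones(len(px))]@np.linalg.inv(K).T@R; c=-R.T@t
    return c+d*((z-c[2])/d[:,2])[:,None]
def save(s,n,crop=None,f=1):
    im=s["color"][:,:,::-1]
    if crop: im=im[crop[1]:crop[3],crop[0]:crop[2]]
    cv2.imwrite("pics/"+n,cv2.resize(im,None,fx=f,fy=f,interpolation=cv2.INTER_CUBIC))
E
python3 - <<'E'
from h import *
for n in ["top","scene"]:
    s=snapshot(n); save(s,n+"1.png",f=1.4)
    np.set_printoptions(precision=3,suppress=True)
    T=np.array(s["world_to_cam"]);print(n,-T[:3,:3].T@T[:3,3])
    for q,z in [("ware_board",.045),("tile",.057),("coaster",.055),("glaze_jar",.1),("kiln_post",.09),("beaker",.075),("brush",.01),("big_jar",.12)]:
        for r in regions_of(n,q)[:2]:
            c,_=cv2.findContours(r["pixels"].astype(np.uint8),0,1); c=max(c,key=cv2.contourArea)
            b=cv2.boxPoints(cv2.minAreaRect(c))
            print(q,round(r["confidence"],2),r["position"],plane(s,r["position"],z)[0,:2], plane(s,b,z)[:,:2].round(3).tolist() if q in("ware_board","tile","coaster") else "")
print(get_obs())
E
```

```text
top [0.424 0.002 1.723]
ware_board 0.87 [285.8, 214.4] [0.517 0.008] [[0.654, 0.266], [0.709, -0.236], [0.409, -0.266], [0.354, 0.23]]
tile 0.93 [357.3, 285.5] [ 0.298 -0.223] [[0.356, -0.19], [0.358, -0.275], [0.242, -0.277], [0.24, -0.192]]
tile 0.79 [334.4, 195.5] [ 0.581 -0.146] [[0.617, -0.076], [0.646, -0.162], [0.532, -0.198], [0.504, -0.113]]
coaster 0.68 [243.2, 205.9] [0.54  0.144] [[0.584, 0.191], [0.586, 0.102], [0.5, 0.099], [0.497, 0.188]]
glaze_jar 0.57 [285.6, 236.4] [0.446 0.006] 
kiln_post 0.57 [290.1, 178.9] [ 0.627 -0.003] 
beaker 0.89 [149.5, 200.2] [0.549 0.439] 
brush 0.83 [418.2, 231.4] [ 0.475 -0.425] 
big_jar 0.63 [418.3, 178.3] [ 0.635 -0.396] 
scene [1.088 0.714 0.975]
ware_board 0.64 [281.7, 231.9] [0.543 0.044] [[0.729, -0.213], [0.358, -0.429], [0.357, 0.236], [0.654, 0.316]]
tile 0.7 [237.2, 322.9] [0.815 0.221] [[0.887, 0.233], [0.8, 0.142], [0.742, 0.217], [0.832, 0.301]]
tile 0.68 [268.8, 131.0] [ 0.278 -0.371] [[0.359, -0.357], [0.272, -0.457], [0.214, -0.378], [0.302, -0.284]]
coaster 0.8 [305.8, 252.7] [0.544 0.152] [[0.554, 0.087], [0.48, 0.142], [0.541, 0.211], [0.611, 0.159]]
glaze_jar 0.52 [298.4, 202.2] [0.464 0.021] 
kiln_post 0.65 [250.4, 229.1] [0.632 0.017] 
beaker 0.81 [375.4, 337.0] [0.59  0.449] 
brush 0.63 [215.3, 157.3] [ 0.488 -0.409] 
big_jar 0.82 [175.7, 161.0] [ 0.666 -0.339] 
{'time': 0.9, 'joint_pos': array([-79.961,  24.893,   1.432,  90.136,  -0.664,  64.976,  -4.302]), 'qd': array([-0.08 ,  0.002, -0.002,  0.003,  0.151, -0.041, -0.056]), 'joint_efforts': array([ -0.   , -67.029,   1.024, -31.657,   0.015,   0.002,   0.   ]), 'position': array([0.171, 0.601, 0.231]), 'orientation': array([-90.001,  -0.004,  74.079]), 'force': array([-0.83 ,  0.217, -0.255]), 'moment': array([-0.005, -0.028,  0.027]), 'width': 0.08563703775951624}
```

View pics/top1.png

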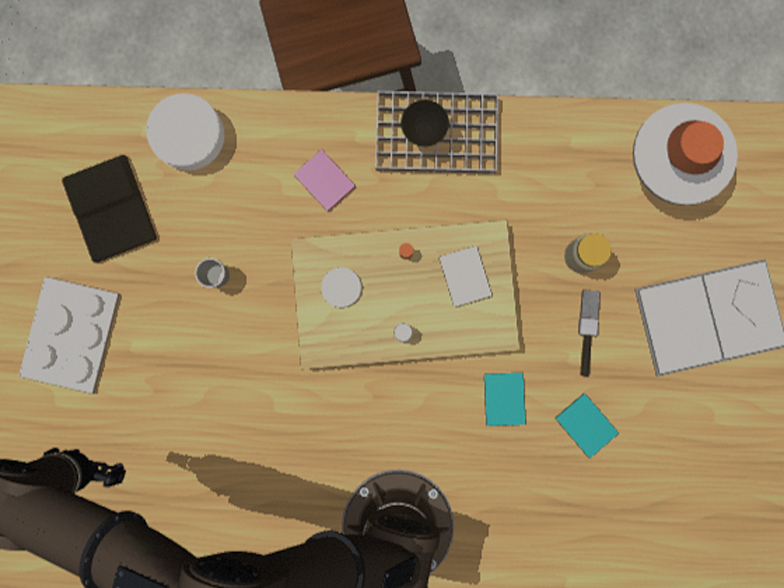

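The top view shows the off-white tile at about (465,276) in the enlarged picture. The coaster is at (341,287), the jar at (403,332) and the post at (406,251). The board is turned about 6° and the tile about 17°. The teal and pink pieces are look-alikes. I'll set out towards the near end of the tile.

```bash
python3 -m jog '[{"delta_pos":[2.5,-3.6,0],"roll":2.2},{"delta_pos":[2.5,-3.6,0],"roll":2.2},{"delta_pos":[2.5,-3.6,0],"roll":2.2},{"delta_pos":[2.5,-3.6,0],"roll":2.2},{"delta_pos":[2.5,-3.6,0],"roll":2.2},{"delta_pos":[2.5,-3.6,0],"roll":2.2},{"delta_pos":[2.5,-3.6,0],"roll":2.2},{"delta_pos":[2.5,-3.6,0],"roll":2.2},{"delta_pos":[2.5,-3.6,0],"roll":2.2},{"delta_pos":[2.5,-3.6,0],"roll":2.2},{"delta_pos":[0.5,-3.9,0],"roll":0},{"delta_pos":[0.5,-3.9,0],"roll":0},{"delta_pos":[0.5,-3.9,0],"roll":0},{"delta_pos":[0.5,-3.9,0],"roll":0},{"delta_pos":[0.5,-3.9,0],"roll":0},{"delta_pos":[0.5,-3.9,0],"roll":0},{"delta_pos":[0.5,-3.9,0],"roll":0}]' 5
```

```text
time: 2.6
position: [0.4613, -0.0523, 0.234]
orientation: [-90.4, -0.4, 97.6]
force: [1.1, 0.8, 1.4]
width: 0.0497
```

```bash
python3 -m jog '[{"delta_pos":[-0.2,-3.5,0],"roll":-0.6},{"delta_pos":[-0.2,-3.5,0],"roll":-0.5},{"delta_pos":[-0.2,-3,0],"roll":0},{"delta_pos":[0,0,-4],"roll":0},{"delta_pos":[0,0,-4],"roll":0},{"delta_pos":[0,0,0],"roll":0}]'
cat >> h.py <<'E'
from scipy.spatial.transform import Rotation as Ro
def wplane(s,o,px,z):
    px=np.atleast_2d(np.float64(px));K=s["K"];H=np.array(s["hand_eye"])
    a=(px-[K[0,2],K[1,2]])/[K[0,0],K[1,1]]; r=np.linalg.norm(a,axis=1,keepdims=True)
    d=np.c_[np.sin(r)*a/r,np.cos(r)]
    R=Ro.from_euler("xyz",o["orientation"],degrees=True).as_matrix()
    c=o["position"]+R@H[:3,3]; d=d@H[:3,:3].T@R.T
    return c+d*((z-c[2])/d[:,2])[:,None]
E
python3 - <<'E'
from h import *
np.set_printoptions(precision=4,suppress=True)
def fit(P): # rectangle from undistorted metric contour
    (c,sz,a)=cv2.minAreaRect((P[:,:2]*1000).astype(np.float32)); return np.round(c,1),np.round(sz,1),round(a,1)
o=get_obs(); s=snapshot("wrist"); save(s,"w1.png",f=1.4)
for q,z in [("tile",.057),("ware_board",.045)]:
    for r in regions_of("wrist",q)[:2]:
        c,_=cv2.findContours(r["pixels"].astype(np.uint8),0,1); c=max(c,key=cv2.contourArea)[:,0]
        print("wrist",q,r["confidence"],r["position"],fit(wplane(s,o,c,z)))
s=snapshot("top")
for r in regions_of("top","tile")[:2]:
    c,_=cv2.findContours(r["pixels"].astype(np.uint8),0,1); print("top",fit(plane(s,max(c,key=cv2.contourArea)[:,0],.057)))
for r in regions_of("top","ware_board")[:1]:
    m=r["pixels"]; cols=np.where(m.any(0))[0]; pts=[(k,m[:,k].argmax()) for k in cols[6:-6]]
    P=plane(s,pts,.045)[:,:2].astype(np.float32); l=cv2.fitLine(P,cv2.DIST_HUBER,0,1e-4,1e-4).ravel(); n=np.array([l[1],-l[0]]); n*=np.sign(n[0])
    print("edge n",n,np.degrees(np.arctan2(n[1],n[0])),"off",n@l[2:], "edge y ext",P[0],P[-1])
print(o["position"],o["orientation"],o["time"])
E
```

```text
time: 3.2
position: [0.4561, -0.1648, 0.1553]
orientation: [-90.9, -0.1, 95.9]
force: [-1.9, 0.7, -0.1]
width: 0.0501
wrist tile 0.95 [296.5, 318.1] (array([ 564.5, -143.3]), array([109.9,  89. ]), 18.2)
wrist tile 0.91 [217.6, 40.7] (array([ 328.9, -227.5]), array([66.5, 77.3]), 3.1)
wrist ware_board 0.68 [377.9, 213.6] (array([479.8,   9.6]), array([564.6, 263.2]), 76.4)
top (array([788., 192.]), array([121.4,  86.8]), 46.3)
top (array([ 291.7, -260.4]), array([94.1, 31.4]), 0.9)
edge n [0.9937 0.1118] 6.418081 off 0.6756876 edge y ext [0.6514 0.2428] [ 0.7025 -0.2267]
[ 0.4561 -0.1648  0.1553] [-90.8762  -0.0966  95.876 ] 3.2
```

View pics/w1.png

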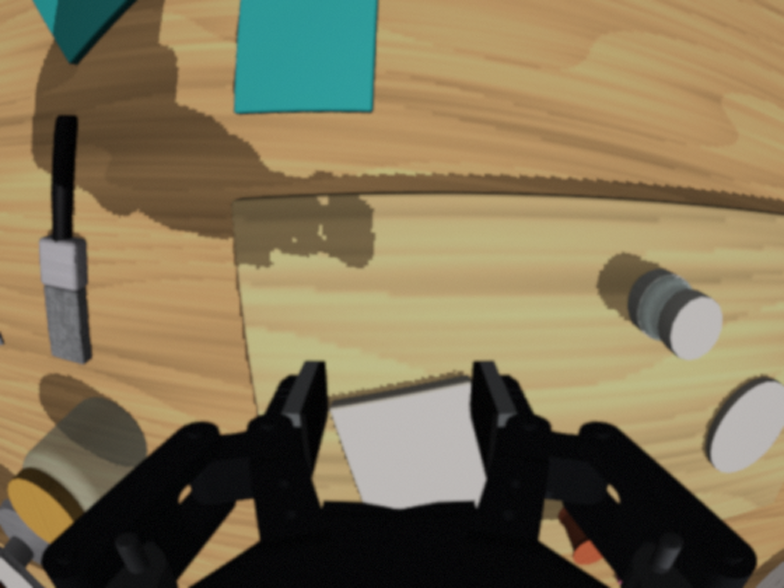

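The wrist view shows the tile's near end between the fingers, with its corners at (331,407) and (470,382) in the enlarged picture. The bare board is below the fingertips and nothing is close to them. I'll centre on the tile a little better and go down.

```bash
python3 -c "
from h import *
o=get_obs();s=snapshot('wrist');P=wplane(s,o,[[331/1.4,407/1.4],[470/1.4,382/1.4]],.057)[:,:2];print(P, P@[.9937,.1118],P@[-.1118,.9937])"
python3 -m jog '[{"delta_pos":[-0.3,0.9,-2.5],"roll":0.4},{"delta_pos":[0,0,-3],"roll":0},{"delta_pos":[0,0,-3],"roll":0},{"delta_pos":[0,0,-1.5],"roll":0},{"delta_pos":[0,0,0],"roll":0}]'
```

```text
[[ 0.54103246 -0.19924448]
 [ 0.51380693 -0.1147954 ]] [0.51534843 0.49773582] [-0.25847667 -0.17151581]
time: 4.05
position: [0.462, -0.1547, 0.0627]
orientation: [-92.1, 0.1, 96.6]
force: [0.6, 0.5, 0.3]
width: 0.0503
```

```bash
python3 -m jog '[{"delta_pos":[0,0,-0.3],"roll":0},{"delta_pos":[0,0,-0.2],"roll":0},{"delta_pos":[0,0,0],"roll":0}]'
python3 -c "
from h import *
s=snapshot('scene'); save(s,'s2.png',(180,110,380,260),3.9)"
```

```text
time: 4.35
position: [0.464, -0.1548, 0.0601]
orientation: [-92.3, 0.2, 96.7]
force: [-0.3, 0.7, -0.2]
width: 0.0499
```

View pics/s2.png

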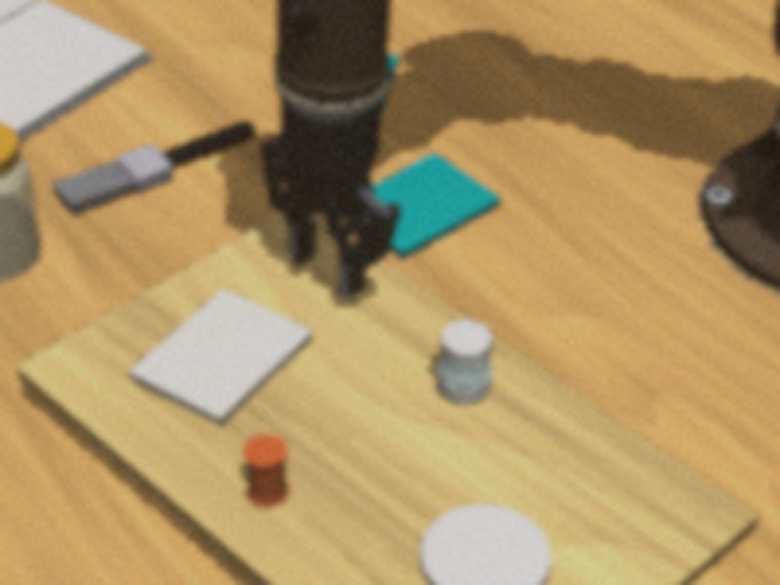

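The scene view shows the fingers above the board behind the tile's near end, clear of everything. I'll go down in small steps and watch the force.

```bash
python3 -m jog '[{"delta_pos":[0,0,-0.4],"roll":0},{"delta_pos":[0,0,-0.4],"roll":0},{"delta_pos":[0,0,-0.3],"roll":0},{"delta_pos":[0,0,0],"roll":0}]'
```

```text
time: 4.8
position: [0.4651, -0.155, 0.0495]
orientation: [-92.5, 0.2, 96.7]
force: [0.6, 0.4, -0.1]
width: 0.0505
```

```bash
python3 -m jog '[{"delta_pos":[0,0,-0.2],"roll":0},{"delta_pos":[0,0,-0.2],"roll":0},{"delta_pos":[0,0,0],"roll":0}]'
```

```text
time: 5.1
position: [0.4649, -0.155, 0.045]
orientation: [-92.4, 0.2, 96.7]
force: [0.6, -0.9, 0.0]
width: 0.0498
```

```bash
python3 -m jog '[{"delta_pos":[0,0,-0.2],"roll":0},{"delta_pos":[0,0,0],"roll":0}]'; python3 -c "
from h import *
o=get_obs();s=snapshot('wrist'); save(s,'w2.png',(180,220,400,385),3.6);print(o['force'])"
```

```text
time: 5.3
position: [0.4649, -0.155, 0.0428]
orientation: [-92.4, 0.2, 96.7]
force: [-0.3, -0.6, -0.1]
width: 0.05
[-0.33013653 -0.62739133 -0.06257148]
```

View pics/w2.png

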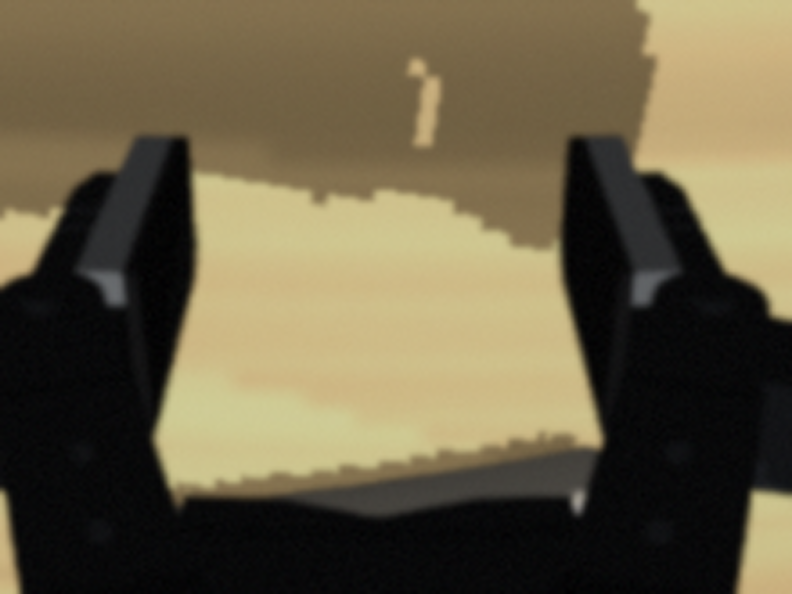

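There is no contact yet and the fingertips are just above the board. I'll push along the board's x axis, direction (0.994, 0.112), and stop about 25 mm short to check.

```bash
python3 -m jog '[{"delta_pos":[1.5,0.17,0],"roll":0},{"delta_pos":[1.5,0.17,0],"roll":0},{"delta_pos":[0.5,0.06,0],"roll":0},{"delta_pos":[0.5,0.06,0],"roll":0},{"delta_pos":[0.5,0.06,0],"roll":0},{"delta_pos":[0.5,0.06,0],"roll":0},{"delta_pos":[0.5,0.06,0],"roll":0},{"delta_pos":[0.5,0.06,0],"roll":0}]'
```

```text
time: 6.15
position: [0.5223, -0.1476, 0.0423]
orientation: [-92.1, 0.1, 96.6]
force: [-3.7, 0.4, 3.5]
width: 0.0501
```

```bash
python3 -m jog '[{"delta_pos":[0.5,0.06,0.05],"roll":0},{"delta_pos":[0.5,0.06,0.05],"roll":0},{"delta_pos":[0.5,0.06,0],"roll":0},{"delta_pos":[0.5,0.06,0],"roll":0},{"delta_pos":[0.5,0.06,0],"roll":0},{"delta_pos":[0.5,0.06,0],"roll":0},{"delta_pos":[0.5,0.06,0],"roll":0},{"delta_pos":[0.5,0.06,0],"roll":0},{"delta_pos":[0,0,0],"roll":0}]'
cat > m.py <<'E'
from h import *
import sys
np.set_printoptions(precision=4,suppress=True)
s=snapshot("scene"); save(s,sys.argv[1],(150,100,350,250),3.9)
n=np.array([.9937,.1118]);v=np.array([-.1118,.9937])
for r in regions_of("scene","tile")+regions_of("scene","ware_board"):
    c,_=cv2.findContours(r["pixels"].astype(np.uint8),0,1); c=max(c,key=cv2.contourArea)
    print(r["confidence"],r["position"]); a=cv2.approxPolyDP(c,5,True)[:,0]
    for z in(.057,.045):
      P=plane(s,a,z)[:,:2]; print(z,np.c_[a,P@n,P@v].tolist() if len(a)<9 else len(a))
o=get_obs();print(o["position"]@[*n,0],o["position"],o["force"],o["time"])
E
python3 m.py s3.png
```

```text
time: 7.05
position: [0.5674, -0.1428, 0.0434]
orientation: [-92.2, 0.1, 96.5]
force: [0.2, 0.5, 0.4]
width: 0.0502
0.93 [218.8, 208.5]
0.057 [[243.0, 205.0, 0.5599357746251143, -0.16794772445345485], [224.0, 192.0, 0.56459366336797, -0.2528686108582617], [195.0, 211.0, 0.6806569088218668, -0.24616416765220345], [215.0, 226.0, 0.6757151741569569, -0.1568439819393111]]
0.045 [[243.0, 205.0, 0.5520740862560127, -0.1778319955743241], [224.0, 192.0, 0.5567928810951611, -0.2638632991595691], [195.0, 211.0, 0.6743737581615574, -0.2570711893118111], [215.0, 226.0, 0.6693674058589214, -0.166583061612271]]
0.72 [268.3, 133.5]
0.057 [[260.0, 122.0, 0.21847049155679724, -0.4659257520288488], [254.0, 141.0, 0.3159514050124926, -0.3907478539560194], [275.0, 143.0, 0.26986106367123813, -0.3310079623563565], [281.0, 125.0, 0.17499515839365, -0.39772750368090615]]
0.045 [[260.0, 122.0, 0.20614383664183603, -0.47970635460857153], [254.0, 141.0, 0.30489940095962914, -0.40354543771500884], [275.0, 143.0, 0.25820638683616165, -0.3430243931528865], [281.0, 125.0, 0.16210002428689718, -0.4106163526550395]
[... 401 characters left out ...]
0.36139656832301326, -0.2745030859878687], [285.0, 175.0, 0.3578411614674239, -0.19148771411057192]]
0.58 [237.8, 325.3]
0.057 [[227.0, 301.0, 0.8126904631912251, 0.06452276115152823], [215.0, 343.0, 0.9044403070562484, 0.1334797554457395], [250.0, 348.0, 0.8547880362272835, 0.19761039748253376], [259.0, 305.0, 0.7632698687945368, 0.12723983477552284]]
0.045 [[227.0, 301.0, 0.8081337703362094, 0.057678251296574716], [215.0, 343.0, 0.901083326159544, 0.12753692048394064], [250.0, 348.0, 0.850781807107787, 0.1925061285052056], [259.0, 305.0, 0.7580669570950316, 0.12121540722313617]]
0.86 [286.6, 234.6]
0.057 15
0.045 15
0.5471112879766568 [ 0.5667 -0.1429  0.0434] [-0.2451  0.6899  0.2829] 7.2
```

View pics/s3.png

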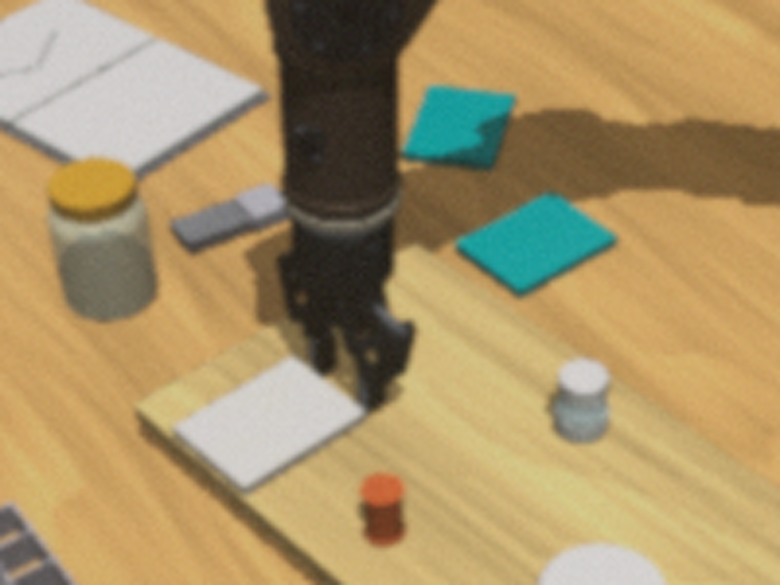

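The picture shows the tile squared up against the fingertips. Its far corners, at (175,430) and (245,489) in the crop, are just short of the board's far edge, which runs from (138,410) to (345,585). I'll measure the gap with the same camera.

Run:
```python
from h import *
np.set_printoptions(precision=4,suppress=True)
s=snapshot("scene");n=np.array([.9937,.1118]);v=np.array([-.1118,.9937])
f=lambda p:np.array(p)/3.9+[150,100]-.37
for p,z in [([[138,410],[242,497],[345,583]],.045),([[175,430],[245,489],[368,410],[292,358]],.057)]:
    P=plane(s,f(p),z)[:,:2];print(np.c_[P@n,P@v])
m=[r for r in regions_of("scene","ware_board")][0]["pixels"]|regions_of("scene","tile")[0]["pixels"]
# refine board far top edge by gradient along image columns
g=cv2.cvtColor(s["color"],cv2.COLOR_RGB2HSV)[:,:,2].astype(int)
pts=[]
for c in range(222,262):
    r0=int(205.1+(c-185.4)*.846); col=g[r0-6:r0+8,c]; d=np.diff(col); k=d.argmin(); pts.append((c,r0-6+k+.5))
P=plane(s,pts,.045)[:,:2]; l=cv2.fitLine(P.astype(np.float32),cv2.DIST_HUBER,0,1e-4,1e-4).ravel()
print("edge u",np.median(P@n),(P@n).std(),"normal deg",np.degrees(np.arctan2(-l[0]*np.sign(l[1]),abs(l[1]))))
```

```text
[[ 0.6803 -0.3001]
 [ 0.679  -0.1698]
 [ 0.6778 -0.053 ]]
[[ 0.6789 -0.251 ]
 [ 0.6786 -0.165 ]
 [ 0.5571 -0.1667]
 [ 0.5618 -0.2539]]
edge u 0.680265726620578 0.000866947018451513 normal deg 6.7428217
```

```bash
python3 -m jog '[{"delta_pos":[0.5,0.06,0],"roll":0},{"delta_pos":[0.5,0.06,0],"roll":0},{"delta_pos":[0.5,0.06,0],"roll":0},{"delta_pos":[0.5,0.06,0],"roll":0},{"delta_pos":[0.5,0.06,0],"roll":0},{"delta_pos":[0.5,0.06,0],"roll":0},{"delta_pos":[0,0,0],"roll":0}]'; python3 m.py s4.png | head -3; python3 -c "
from h import *
print(get_obs()['position']@[.9937,.1118,0])"
```

```text
time: 8.05
position: [0.5974, -0.1394, 0.0433]
orientation: [-92.0, 0.1, 96.5]
force: [-0.2, -0.4, 0.7]
width: 0.0499
0.73 [287.9, 162.6]
0.057 [[306.0, 160.0, 0.26085720437056814, -0.18897470934834237], [289.0, 152.0, 0.27106596585913656, -0.25992516478539407], [268.0, 165.0, 0.37293791779325747, -0.25718358172634864], [285.0, 175.0, 0.36820983935898804, -0.18142718686150322]]
0.045 [[306.0, 160.0, 0.24908479395449667, -0.19913392726108564], [289.0, 152.0, 0.25942704420687596, -0.27101212389365015], [268.0, 165.0, 0.36263106379150595, -0.26823469216345636], [285.0, 175.0, 0.3578411614674239, -0.19148771411057192]]
0.5773131233246303
```

View pics/s4.png

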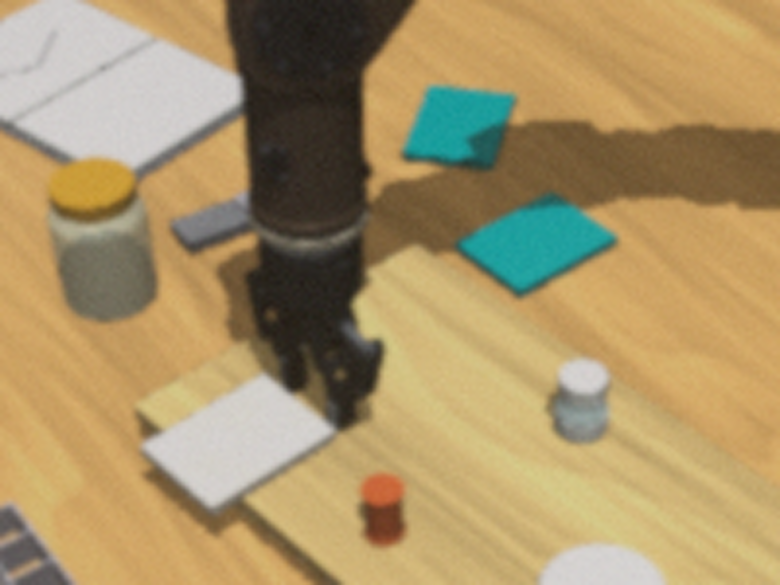

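The tile now overhangs by about 30 mm, with its far corners at (142,449) and (213,510) in the crop. It needs about 10 mm more.

```bash
python3 -m jog '[{"delta_pos":[0.4,0.05,0],"roll":0},{"delta_pos":[0.4,0.05,0],"roll":0},{"delta_pos":[0.2,0.02,0],"roll":0},{"delta_pos":[0,0,0],"roll":0}]'; python3 m.py s5.png | head -2; python3 -c "
from h import *
print(get_obs()['position']@[.9937,.1118,0])"
```

```text
time: 8.6
position: [0.6064, -0.1384, 0.0432]
orientation: [-91.9, 0.1, 96.4]
force: [-1.4, 0.4, 1.6]
width: 0.0497
0.92 [209.6, 216.8]
0.057 [[217.0, 197.0, 0.5947618778288771, -0.24971504038768289], [184.0, 218.0, 0.7215222082317587, -0.24447480942246327], [202.0, 233.0, 0.7194356619068725, -0.1604847733524207], [233.0, 212.0, 0.6012312324929641, -0.16548165845943102]]
0.5870868229257411
```

View pics/s5.png

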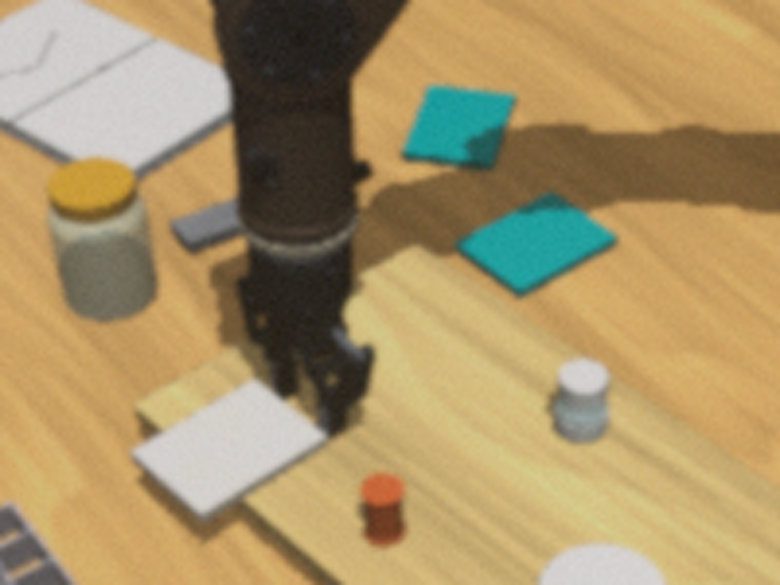

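The overhang is about 41 mm and the tile is square, so I'll back off, lift and move clear for a check from the top camera.

```bash
python3 -m jog '[{"delta_pos":[-1,-0.1,0],"roll":0},{"delta_pos":[-2,-0.2,0],"roll":0},{"delta_pos":[-1,-0.1,1],"roll":0},{"delta_pos":[0,0,4],"roll":0},{"delta_pos":[0,0,4],"roll":0},{"delta_pos":[0,0,4],"roll":0},{"delta_pos":[0,0,4],"roll":0},{"delta_pos":[-2,3.5,0],"roll":0},{"delta_pos":[-2,4,0],"roll":0},{"delta_pos":[-2,4,0],"roll":0},{"delta_pos":[-2,4,0],"roll":0},{"delta_pos":[-2,4,0],"roll":0},{"delta_pos":[0,4,0],"roll":0},{"delta_pos":[0,4,0],"roll":0},{"delta_pos":[0,4,0],"roll":0},{"delta_pos":[0,4,0],"roll":0},{"delta_pos":[0,4,0],"roll":0},{"delta_pos":[0,0,0],"roll":0}]'
python3 - <<'E'
from h import *
np.set_printoptions(precision=4,suppress=True)
n=np.array([.9937,.1118]);v=np.array([-.1118,.9937])
for cam in("top","scene"):
    s=snapshot(cam); save(s,cam+"6.png",f=1.4)
    for q,z in [("tile",.057),("coaster",.055),("glaze_jar",.1),("kiln_post",.09),("brush",.01),("big_jar",.12),("beaker",.075)]:
        for r in regions_of(cam,q)[:4 if q=="tile" else 1]:
            P=plane(s,r["position"],z)[0,:2]
            if q=="tile":
                c,_=cv2.findContours(r["pixels"].astype(np.uint8),0,1); W=plane(s,max(c,key=cv2.contourArea)[:,0],z)[:,:2]
                if abs(P@n-.66)<.05: print(cam,q,P@n,P@v,cv2.minAreaRect((np.c_[W@n,W@v]*1000).astype(np.float32)))
            else: print(cam,q,r["position"],P)
E
```

```text
time: 10.55
position: [0.4532, 0.2623, 0.2339]
orientation: [-93.2, -0.3, 95.9]
force: [0.1, -2.2, -0.7]
width: 0.05
top tile 0.6613817416094855 -0.20668072465064774 ((656.8658447265625, -210.66952514648438), (93.28456115722656, 123.60526275634766), 89.8580093383789)
top coaster [242.8, 207.2] [0.5362 0.1453]
top glaze_jar [287.2, 234.7] [0.4517 0.0015]
top brush [420.1, 227.1] [ 0.4894 -0.4311]
top big_jar [418.5, 181.9] [ 0.6238 -0.397 ]
top beaker [149.9, 195.8] [0.5633 0.4383]
scene tile 0.6604138087158691 -0.20853818764473306 ((659.30029296875, -206.6409912109375), (95.43450927734375, 119.74694061279297), 87.71940612792969)
scene coaster [309.3, 254.1] [0.5394 0.1615]
scene glaze_jar [298.9, 201.6] [0.4614 0.0196]
scene kiln_post [249.6, 229.9] [0.6353 0.0179]
scene big_jar [173.3, 160.3] [ 0.6703 -0.3469]
```

View pics/top6.png

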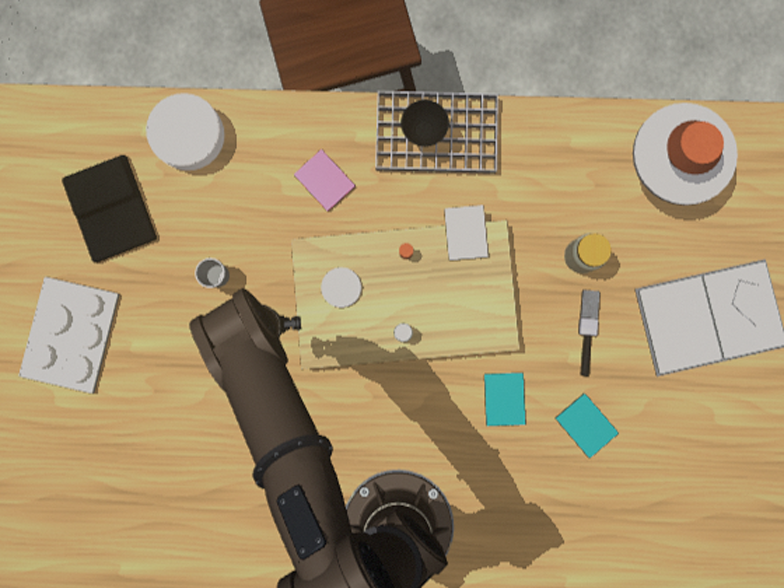

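The tile lies square across the far edge at about (466,233). Nothing else has moved in the picture and the arm is clear. Its centre is at u ≈ 0.659 and the edge at ≈ 0.679, which gives a board x of ≈ 0.130.

```bash
python3 -c "
from workcell import *
print(hand_in())"
```

```text
the job is handed in; nothing more can be done
None
```

The tile is in place and the job is handed in. I pushed it with two fingertips against its near short end, along the board's x axis. That squared it up, and I then pushed it out over the far edge in checked steps. The last reading, before handing in, was at 10.55 s of the 35 s allowed.

**Tile:** The last checks put its centre about 0.128–0.131 m along the board's x (wanted 0.122–0.138), so about 40 mm overhangs. It sits about -0.15 m along the board's y. It lies flat and is square to the edge within about 2–3°.

**Disagreements:** The top and scene cameras differ by 2–4 mm on the tile's centre and about 2° on its angle. Both are inside the tolerance.

**Other things:** The top view shows nothing else moved. The networks' positions for the other things changed by up to 14 mm between pictures, most for the beaker and the brush. The arm never came near those two and they look unmoved in the pictures, so I take this as network scatter. In the final check the networks missed the kiln post in the top view, and the brush and beaker in the scene view. Each was found by the other camera.

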